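Unload and stack a batch of printed wedges

ROBOT

A 6-joint arm with a two-finger parallel gripper is mounted at the origin on the work surface. World frame = base frame: x ahead of the robot, y to its left, z up, the work surface at z = 0. Lengths are in m, angles in rad, forces in N, time in s.
With the tool pointing down it reaches from about 0.35 to 0.975 m from the base axis. Payload 4.9 kg.
Tool frame: the origin (TCP) lies on the mounting face of the last link; the fingertips stand 173 mm ahead of it and the grasp point (between the pads) lies ctrl.pinch_z ahead of it (ctrl.pinch_z is the distance from the TCP to the grasp point, in m); z points along the fingers, y is the line along which they close (so a half turn about z gives the same grasp; the last joint's range is limited). The gripper opens to 85 mm and grips with 20 to 120 N. Pads are 22 mm wide; open, the fingers measure 114 mm over their backs; the gripper's body (76 mm by 85 mm) begins 54 mm behind the grasp point. The pads swing forward as they close: fully open they stand 13 mm farther back than shut.
Start: joints at [-1.396, 0.053, 1.613, -0, 1.476, -0.119], TCP at [0.181, -0.598, 0.405] pointing down, gripper open.
Joint ranges: [-3.01, 3.01], [-1.01, 2.22], [0.06, 2.58], [-1.02, 4.17], [0.09, 2.62], [-3.14, 3.14]. Speed limits (rad/s): [2.57, 2.57, 3.14, 3.14, 3.14, 3.14].

INTERFACE

Orientations are given as a rotation vector (axis times angle).
In Python, from station import telemetry, eyes, ctrl gives the robot as it stands.
- The arm moves only by the tool apply_moves, never from a script. Its argument "plan" is a list of rows, each a list of 5 numbers: the finger opening in m, from 0 to 0.0854, then the shift along the tool's x, y, z in m, then the turn about the tool's z in rad. In form: [[jaw, x, y, z, roll], ...]. A call has 1 to 12 rows; each row is the pose to reach, as a shift and turn from the pose commanded when the call began, along the tool's axes at that moment; what a row does not reach only later rows make up. A row lasts 1/12 s, in which the tool goes at most 41.7 mm and 7.16 degrees, less where a joint would pass 70% of its speed; a pose out of reach is approached as far as the arm can. A call with a gripper value outside its range is refused whole. The fingers move at their own pace and stop on an object; "newtons" is the grip in N (left out, the last holds). Time passes only in rows, so rows that repeat a pose let the fingers close. It gives the time, the measured TCP pose, the force, the opening and the grip force at its end, in the units of the state.
- telemetry.get_obs(): the state, without advancing time (a new reading comes with each control period).
- eyes.get_image(name): name is "scene" or "top" or "wrist"; returns a dict with "img" (480x640x3 uint8, blue, green, red), "range_z" (480x640 float32, m along the optical axis (not along the pixel's ray), 0 where there is no reading), "K" (3x3 intrinsics, pixels), "pose" (4x4, takes a point from camera to world coordinates); the wrist camera has in their place "hand_eye" (4x4, takes a point from camera to tool coordinates, whose origin is the TCP and whose axes are the flange's). Camera axes: x right, y down, z forward; pixel columns grow to the right and rows downward; lengths in m; the calibration is good to about 2 mm. A picture is of the moment at which its call begins: read the wrist's pose just before it.
- ctrl.finish_job(): hands the job in; it is judged then, once.
Trained networks look in a picture, given as the dict that the camera call returned (one of the last four; its "shot" number tells which), for a name from the list of things; names that differ only in an ending like _2 or _b are one class to them, and where a whole thing is asked for, a point or a joint stands for the part that bears it (a point fixed in the world has none). Each returns a list of dicts, best first, with "confidence" (0 to 1); they miss things now and then, are a little off and sometimes report something else, mostly with a low value. They report only what shows in the picture. A call takes as long as a camera call. They do not tell look-alikes from the thing itself.
- eyes.search_frame(thing, picture): "box" ([left, top, right, bottom] in pixels, round what is visible of it).
- eyes.outline_of(thing, picture): "region" (480x640 bool, what is visible of it) and "box" ([left, top, right, bottom] in pixels, round what is visible of it).
- eyes.tip_of(thing, picture): "point" ([column, row] in pixels: a listed point, or the origin of a listed thing).
The state is a dict: "t": time; "q": joint angles; "dq": joint speeds; "effort": joint torques, N m; "tool_pos": TCP position; "tool_rot": TCP orientation; "contact_force": force on the tool from outside, world axes, zero at the start; "wrist_torque": the same for the moment, N m; "opening": finger opening in m; "grip_force": force on a finger pad.
Only numpy, scipy, OpenCV 4.12 (cv2) and the standard library are available. Lean on these libraries where they do the work, as an engineer would, in place of code of your own. Each camera call takes 0.05 s, during which the arm holds its last target. There are 200 camera calls.

TASK

The print is finished and cooled, and the door wedges lie loose on the bed of the 3D printer: draw the bed (it has a handle in front) all the way out to its front stop, then pile all the wedges in one column on the middle of the cardboard pad, square to its sides, so that the pile stays level: lay them in pairs, the first pair along the pad's long side, the second of each pair on the first, in the same line but turned end for end (thin end over thick end), and each new pair crosswise to the pair below; an odd last wedge lies alone on top, crosswise like a new pair. Then push the empty bed back to its rear stop, leaving the tools, glue and spool on the desk where they are.

Things in the scene. Friction and masses are not known exactly. Their poses are not given: they have to be found in the camera images.
- w1_mid (a point): dark grey printed door wedge, 100 mm long, 48 wide, 30 thick at one end (black slot in that end face) tapering to 14 at the other, about 90 g, same either way up. Point: its centre, 11 mm above the face it lies on. x along its length to the thick end, y across, z through the thickness: axes of its middle plane, so lying on a level surface x rises 0.08 rad. Starts flat on the bed; may be absent
- w2_mid (a point): another such wedge, described like w1_mid
- w3_mid (a point): another such wedge, described like w1_mid
- w4_mid (a point): another such wedge, described like w1_mid
- w5_mid (a point): another such wedge, described like w1_mid
- w6_mid (a point): another such wedge, described like w1_mid
- bed (a joint): slide of the printer's moving bed, m: 0 at the rear stop (bed under the portal), 0.19 at the front stop (drawn fully out). About 3 N of friction, no spring; it stays where it is left
- bed_handle (a point): centre of the black handle bar standing across the front of the bed: 80 mm wide (x), 12 thick (y), 36 high (z), its top 22 mm above the bed's face, 31 mm clear between its back and the bed's edge, spanned by two low arms 68 mm apart. Pinch it from above across its thickness. x, y, z as bed_top
- bed_top (a point): centre of the bed's upper face, a tan plate 235 x 235 mm, 95 mm above the desk; y towards the handle (the way it is drawn out; the bar lies 155 mm along y), z up. Wedges lie in up to two rows of three, lengthwise along y, columns 76 mm apart. The fixed portal crosses 20 mm behind it at joint 0: rods 150 mm above the bed, head (115 mm above it) at +x end, 46 mm forward
- pad_top (a point): centre of the upper face of an oblong cardboard pad, 200 x 140 mm, 12 mm thick, fixed on the desk; x along its long side, y along its short side, z up
- driver_grip (a point): screwdriver lying on the desk; leave it
- scraper_grip (a point): spatula-shaped print scraper lying on the desk; leave it
- glue: glue stick, 32 mm across and 100 mm high, standing on the desk; leave it
- spool: filament spool, 200 mm across and 64 mm high, lying on the desk; leave it
There are look-alikes about, which are no part of the job. What is shaped like the part that bears w5_mid but yellow is not meant. Leave any blue look-alike of the part that bears w3_mid alone.

How it is judged:
By the outcome, as a careful person would: the job done as asked, in the order asked, and still so for the second after the job is handed in, with the robot touching nothing.
Of w1, w2, w3, w4, w5, w6 only 4 to 6 are there at a start; the rules pass over those that are not, and their reading is None.
At some moment in a run one of w1, w2, w3, w4, w5, w6 may be knocked a few centimetres aside while the robot is not near it.
Once in a run the grip may slacken for a moment while it holds something.
It also fails if it takes over 210 s, if anything falls off the work surface, if the arm or the gripper's body presses on something with over 40 N, if the wrist force passes 120 N, or if a joint passes its speed limit or range.

## Working session

There is one attempt and no reset: what is moved stays moved. The work goes in short steps, Python scripts to look and compute and a tool call to move; the robot and the scene stay as the last step left them, time stands still between calls to the robot, and variables do not carry over. Pictures are saved under pics/ and viewed, at most 14 in all, crops included, and the job is handed in when it is done.

Besides the shell and the picture viewer there is one more tool, called after "Request:" in YAML: its name, and indented under it one key for each argument. apply_moves: Moves the arm, as the interface text tells. Its arguments: {"type":"object","properties":{"plan":{"type":"array","items":{"type":"array","items":{"type":"number"}}},"newtons":{"type":"number"}},"required":["plan"]}

```bash
ls; mkdir -p pics
python3 - <<'E'
from station import telemetry, eyes, ctrl
import cv2,numpy as np
print(ctrl.pinch_z); o=telemetry.get_obs(); print(o)
for n in("scene","top"):
    p=eyes.get_image(n); cv2.imwrite(f"pics/{n}0.png",p["img"]); print(n,p["K"],p["pose"].round(3))
E
```

```text
pics
0.1547
{'t': 0.0, 'q': array([-1.39602107e+00,  5.33700641e-02,  1.61428228e+00, -6.52211211e-06,
        1.47599465e+00, -1.19024492e-01]), 'dq': array([-0.00012925, -0.00033039, -0.00101449, -0.00252487,  0.00072207,
        0.00063657]), 'effort': array([-1.58055245e-04, -3.93681979e+01, -3.70174634e+01, -8.26170390e-05,
        7.07065308e-03, -2.81567665e-06]), 'tool_pos': array([ 0.18093355, -0.59796268,  0.40346146]), 'tool_rot': array([-3.10572507e+00, -4.59541947e-01,  1.00069151e-04]), 'contact_force': array([ 0.44799056, -0.98953096,  0.40205839]), 'wrist_torque': array([-0.04303629,  0.02696834, -0.02855751]), 'grip_force': 0.0, 'opening': 0.08558004779514039}
scene [[545.37529749   0.         324.94178574]
 [  0.         545.37529749 251.0877488 ]
 [  0.           0.           1.        ]] [[ 0.283  0.672 -0.684  1.403]
 [ 0.959 -0.214  0.186 -0.144]
 [-0.021 -0.709 -0.705  0.965]
 [ 0.     0.     0.     1.   ]]
top [[601.61689875   0.         317.76155207]
 [  0.         601.61689875 238.0052381 ]
 [  0.           0.           1.        ]] [[ 0.013 -0.991  0.133  0.347]
 [-1.    -0.013  0.002  0.076]
 [ 0.    -0.133 -0.991  1.508]
 [ 0.     0.     0.     1.   ]]
```

View pics/scene0.png

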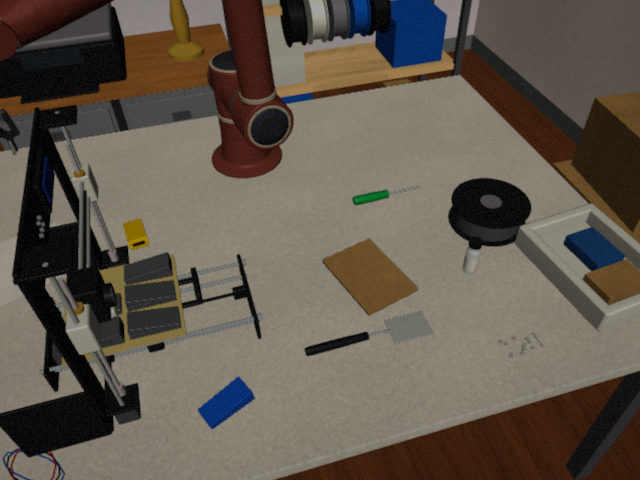

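View pics/top0.png

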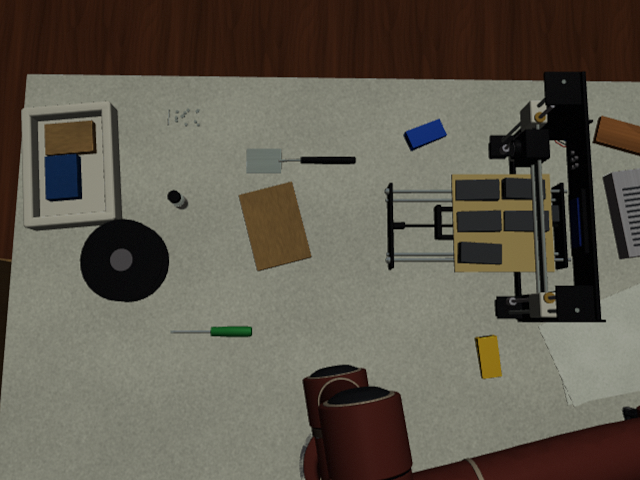

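The grey wedges to take are at top pixels (478,189), (478,221), (480,253), (520,188) and (522,221). The look-alikes to leave are the blue wedge at (425,134) and the yellow one at (488,357). The handle bar is near (437,222) and the pad near (275,226). Next I measure the bed, handle and pad.

```bash
cat > h.py <<'E'
from station import telemetry, eyes, ctrl
import cv2, numpy as np
from scipy.spatial.transform import Rotation as Ro
def cloud(p, T=None):
    T = p["pose"] if T is None else T
    z=p["range_z"]; v,u=np.mgrid[:480,:640]; K=p["K"]
    c=np.stack([(u-K[0,2])/K[0,0]*z,(v-K[1,2])/K[1,1]*z,z],-1)
    w=c@T[:3,:3].T+T[:3,3]; w[z==0]=np.nan; return w
def toolT():
    o=telemetry.get_obs(); T=np.eye(4); T[:3,:3]=Ro.from_rotvec(o["tool_rot"]).as_matrix(); T[:3,3]=o["tool_pos"]; return T
def wrist():
    T=toolT(); p=eyes.get_image("wrist"); return p, cloud(p, T@p["hand_eye"])
def rect(xy):
    (c,s,a)=cv2.minAreaRect(np.float32(xy)*1000); s=np.array(s)
    if s[0]<s[1]: s=s[::-1]; a+=90
    a=(a+90)%180-90
    return np.array(c)/1000, s, np.radians(a)     # centre, (long, short) mm, yaw of long side
def move(p, yaw=None, tip=False):
    """shift/roll so grasp point gets to p (world), tool y axis along yaw (mod pi)"""
    T=toolT(); R=T[:3,:3]; d=np.array(p)+[0,0,ctrl.pinch_z]-T[:3,3]; s=R.T@d
    r=0
    if yaw is not None:
        y=np.arctan2(R[1,1],R[0,1]); r=-(yaw-y); r=(r+np.pi/2)%np.pi-np.pi/2
    q=telemetry.get_obs()["q"]
    print("shift",s.round(4),"roll",round(r,3),"alt",round(r-np.pi*np.sign(r),3),"q6",q[5].round(2),"t",round(telemetry.get_obs()["t"],1))
E
python3 - <<'E'
from h import *
p=eyes.get_image("top"); w=cloud(p)
for n in ("bed_handle","bed_top","pad_top","w1_mid"):
    for d in eyes.tip_of(n,p)[:7]:
        u,v=np.round(d["point"]).astype(int); print(n,d["confidence"],u,v,w[v,u].round(3))
z=w[...,2]
m=np.zeros((480,640),bool); m[180:275,236:315]=1
print("pad",rect(w[m&(z>.007)&(z<.02)][:,:2]), np.nanmedian(z[m&(z>.007)&(z<.02)]))
hm=np.zeros_like(m); hm[195:250,425:452]=1; hm&=(z>.105)&(z<.13)
print("bar",hm.sum(),rect(w[hm][:,:2]),np.nanmedian(z[hm]))
bm=np.zeros_like(m); bm[165:280,450:560]=1; b=bm&(z>.088)&(z<.102)
print("bedplate",rect(w[b][:,:2]),np.nanmedian(z[b]))
wm=bm&(z>.105)&(z<.14); n,l,st,c=cv2.connectedComponentsWithStats(wm.astype(np.uint8))
for i in range(1,n):
    if st[i,4]>100:
        q=w[l==i]; print(st[i],rect(q[:,:2]),q[:,2].min(),q[:,2].max())
E
```

```text
bed_handle 0.63 440 221 [ 0.578 -0.208  0.114]
bed_top 0.89 501 222 [ 0.581 -0.358  0.093]
pad_top 0.65 272 225 [0.579 0.194 0.016]
w1_mid 0.69 436 220 [ 0.579 -0.197  0.121]
pad (array([0.57597614, 0.18746938]), array([240.1893158 , 198.34919739]), np.float64(0.01427284463733249)) 0.012999856919337693
bar 201 (array([ 0.5768103 , -0.20357495]), array([78.9069519 , 12.96455669]), np.float64(0.023962058224096954)) 0.11671491523264277
bedplate (array([ 0.57891705, -0.3567695 ]), array([243.69395447, 235.05426025]), np.float64(-1.5547706467444256)) 0.09578212975515443
[501 178  31  22 611] (array([ 0.65775525, -0.38990582]), array([69.6404953 , 49.84078217]), np.float64(-1.5598172225774225)) 0.10543422403928471 0.13196241114060148
[455 180  45  22 899] (array([ 0.65383875, -0.29548923]), array([98.64772797, 49.47076035]), np.float64(1.569597371672143)) 0.1050148293304849 0.13077142051317336
[457 211  45  22 902] (array([ 0.57875195, -0.29780573]), array([99.40211487, 49.36428833]), np.float64(-1.5648715663103647)) 0.10558084958616831 0.1321568978328338
[504 211  29  21 593] (array([ 0.58116864, -0.39101016]), array([65.92467499, 48.39969254]), np.float64(1.5652509596150792)) 0.10504878528222528 0.12917598252202112
[457 242  45  23 919] (array([ 0.50361023, -0.29995676]), array([102.9522171 ,  48.66492081]), np.float64(1.549624062970712)) 0.10504557506865919 0.13086691064246248
```

Run:
```python
from h import *
R=toolT()[:3,:3];print(R.round(3))
move([.577,-.204,.2],1.585); move([.577,-.204,.104],1.585)
```

```text
[[ 0.957  0.29  -0.   ]
 [ 0.29  -0.957  0.001]
 [ 0.    -0.001 -1.   ]]
shift [ 0.4932 -0.2626  0.0499] roll 0.28 alt -2.862 q6 -0.12 t 0.3
shift [ 0.4932 -0.2625  0.1459] roll 0.28 alt -2.862 q6 -0.12 t 0.3
```

Request:
apply_moves:
  plan:
    - [0.03, 0.288, -0.329, 0, 0.28]
    - [0.03, 0.288, -0.329, 0, 0.28]
    - [0.03, 0.288, -0.329, 0, 0.28]
    - [0.03, 0.288, -0.329, 0, 0.28]
    - [0.03, 0.288, -0.329, 0, 0.28]
    - [0.03, 0.288, -0.329, 0, 0.28]
    - [0.03, 0.288, -0.329, 0, 0.28]
    - [0.03, 0.288, -0.329, 0, 0.28]
    - [0.03, 0.288, -0.329, 0, 0.28]
    - [0.03, 0.288, -0.329, 0, 0.28]
    - [0.03, 0.288, -0.329, 0, 0.28]
    - [0.03, 0.288, -0.329, 0, 0.28]

```text
t: 1.35
tool_pos: [0.3623, -0.1967, 0.4049]
tool_rot: [-3.141, -0.031, -0.002]
contact_force: [0.1, -0.5, 0.4]
opening: 0.0302
grip_force: 0.0
```

Run:
```python
from h import *
print(toolT().round(3))
move([.577,-.204,.2],1.585); move([.577,-.204,.104],1.585)
```

```text
[[ 1.     0.019  0.001  0.362]
 [ 0.019 -1.     0.001 -0.197]
 [ 0.001 -0.    -1.     0.405]
 [ 0.     0.     0.     1.   ]]
shift [0.2144 0.0115 0.0505] roll 0.005 alt -3.136 q6 0.87 t 1.4
shift [0.2143 0.0115 0.1465] roll 0.005 alt -3.136 q6 0.87 t 1.4
```

Request:
apply_moves:
  plan:
    - [0.03, 0.214, 0.011, 0.04, 0]
    - [0.03, 0.214, 0.011, 0.04, 0]
    - [0.03, 0.214, 0.011, 0.04, 0]
    - [0.03, 0.214, 0.011, 0.04, 0]
    - [0.03, 0.214, 0.011, 0.04, 0]
    - [0.03, 0.214, 0.011, 0.04, 0]
    - [0.03, 0.214, 0.011, 0.04, 0]
    - [0.03, 0.214, 0.011, 0.07, 0]
    - [0.03, 0.214, 0.011, 0.1, 0]
    - [0.03, 0.214, 0.011, 0.125, 0]
    - [0.03, 0.214, 0.011, 0.146, 0]
    - [0.03, 0.214, 0.011, 0.146, 0]

```text
t: 2.35
tool_pos: [0.5724, -0.2077, 0.2539]
tool_rot: [-3.138, -0.02, 0.013]
contact_force: [-1.3, 0.0, -0.5]
opening: 0.0301
grip_force: 0.0
```

Request:
apply_moves:
  plan:
    - [0, 0, 0, 0, 0]
    - [0, 0, 0, 0, 0]
    - [0, 0, 0, 0, 0]
    - [0, 0, 0, 0, 0]
    - [0, 0, 0, 0, 0]
    - [0, 0, 0, 0, 0]
  newtons: 50

```text
t: 2.85
tool_pos: [0.5746, -0.2063, 0.2591]
tool_rot: [-3.137, -0.022, 0.004]
contact_force: [-3.1, 9.1, -4.4]
opening: 0.0112
grip_force: 49.9
```

Request:
apply_moves:
  plan:
    - [0, 0, -0.004, 0, 0]
    - [0, 0, -0.012, 0, 0]
    - [0, 0, -0.024, 0, 0]
    - [0, 0, -0.038, 0, 0]
    - [0, 0, -0.052, 0, 0]
    - [0, 0, -0.066, 0, 0]
    - [0, 0, -0.08, 0, 0]
    - [0, 0, -0.094, 0, 0]
    - [0, 0, -0.108, 0, 0]
    - [0, 0, -0.118, 0, 0]
    - [0, 0, -0.124, 0, 0]
    - [0, 0, -0.126, 0, 0]

```text
t: 3.85
tool_pos: [0.5728, -0.0815, 0.2591]
tool_rot: [3.141, 0.023, -0.004]
contact_force: [-5.5, -3.2, -4.8]
opening: 0.0112
grip_force: 50.2
```

Request:
apply_moves:
  plan:
    - [0, 0, -0.004, 0, 0]
    - [0, 0, -0.012, 0, 0]
    - [0, 0, -0.022, 0, 0]
    - [0, 0, -0.032, 0, 0]
    - [0, 0, -0.042, 0, 0]
    - [0, 0, -0.05, 0, 0]
    - [0, 0, -0.056, 0, 0]
    - [0, 0, -0.06, 0, 0]
    - [0, 0, -0.063, 0, 0]
    - [0, 0, -0.065, 0, 0]
    - [0, 0, -0.067, 0, 0]
    - [0, 0, -0.067, 0, 0]

```text
t: 4.85
tool_pos: [0.5719, -0.0153, 0.2591]
tool_rot: [3.14, 0.022, -0.005]
contact_force: [-6.7, -3.2, -4.6]
opening: 0.0115
grip_force: 50.4
```

Request:
apply_moves:
  plan:
    - [0, 0, -0.001, 0, 0]
    - [0, 0, -0.002, 0, 0]
    - [0, 0, -0.003, 0, 0]
    - [0, 0, -0.004, 0, 0]
    - [0, 0, -0.004, 0, 0]

```text
t: 5.27
tool_pos: [0.5719, -0.014, 0.2591]
tool_rot: [3.133, 0.021, -0.005]
contact_force: [-6.6, -17.1, -6.3]
opening: 0.0114
grip_force: 50.2
```

Request:
apply_moves:
  plan:
    - [0.03, 0, 0.003, 0, 0]
    - [0.03, 0, 0.003, 0, 0]
    - [0.03, 0, 0.003, 0, 0]
    - [0.03, 0, 0.003, -0.03, 0]
    - [0.03, 0, 0.003, -0.07, 0]
    - [0.03, 0, 0.003, -0.11, 0]
    - [0.03, 0, 0.003, -0.15, 0]
    - [0.06, -0.08, -0.12, -0.15, 0]
    - [0.06, -0.08, -0.12, -0.15, 0]
    - [0.06, -0.08, -0.12, -0.15, 0]
    - [0.06, -0.08, -0.12, -0.15, 0]
    - [0.06, -0.08, -0.12, -0.15, 0]

```text
t: 6.27
tool_pos: [0.4892, 0.1112, 0.4107]
tool_rot: [-3.14, -0.03, -0.005]
contact_force: [0.2, -0.8, 0.3]
opening: 0.0598
grip_force: 0.0
```

```bash
cat >> h.py <<'E'
def comps(w,m,zlo,zhi,amin=100):
    z=w[...,2]; n,l,st,c=cv2.connectedComponentsWithStats((m&(z>zlo)&(z<zhi)).astype(np.uint8)); out=[]
    for i in range(1,n):
        if st[i,4]>amin:
            q=w[l==i]; out.append((st[i],*rect(q[:,:2]),q))
    return out
def wedge(w,m,zlo,zhi,amin=100):
    for st,c,s,a,q in comps(w,m,zlo,zhi,amin):
        d=q-np.median(q,0); g=np.linalg.lstsq(np.c_[d[:,:2],np.ones(len(d))],d[:,2],rcond=None)[0]
        print(st[:4],"c",c.round(4),"size",s.round(0),"yaw",a.round(3),"thickdir",g[:2].round(3),"ztop",np.median(q[:,2]).round(4))
E
python3 - <<'E'
from h import *
p=eyes.get_image("top"); w=cloud(p); cv2.imwrite("pics/top1.png",p["img"])
m=np.zeros((480,640),bool); m[160:285,330:520]=1
wedge(w,m,.103,.15)
z=w[...,2]; v,u=np.mgrid[:480,:640]
hsv=cv2.cvtColor(p["img"],cv2.COLOR_BGR2HSV); 
pm=(hsv[...,0]<22)&(hsv[...,0]>5)&(hsv[...,1]>70)&(u>225)&(u<325)&(v>170)&(v<285)
n,l,st,c=cv2.connectedComponentsWithStats(pm.astype(np.uint8)); i=1+st[1:,4].argmax(); print(st[i],rect(w[l==i][:,:2]))
E
```

```text
[421 178  44  23] c [ 0.657  -0.2173] size [103.  54.] yaw 1.567 thickdir [0.039 0.119] ztop 0.1177
[376 180  43  22] c [ 0.651  -0.1084] size [101.  50.] yaw 1.567 thickdir [ 0.026 -0.15 ] ztop 0.1172
[355 205   6  34] c [ 0.5743 -0.0142] size [79. 13.] yaw -0.001 thickdir [ 0.019 -0.244] ztop 0.1174
[377 211  43  23] c [ 0.5757 -0.1089] size [99. 50.] yaw -1.529 thickdir [ 0.019 -0.151] ztop 0.1181
[423 211  45  22] c [ 0.5779 -0.2204] size [102.  49.] yaw 1.57 thickdir [ 0.049 -0.158] ztop 0.1176
[377 242  44  23] c [ 0.5022 -0.1107] size [102.  51.] yaw 1.548 thickdir [0.017 0.128] ztop 0.1177
[ 239  182   62   89 1958] (array([0.55213098, 0.17985507]), array([260.27587891, 137.40023804]), np.float64(0.2815031513087506))
```

View pics/top1.png

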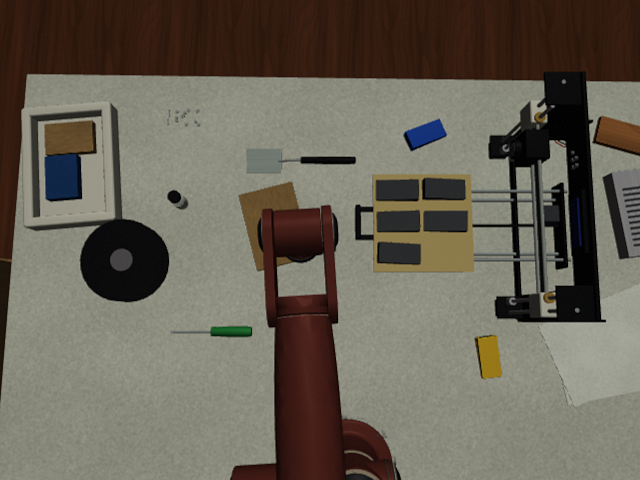

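Five dark grey wedges are on the drawn-out bed: front row at (397,189), (398,221) and (399,253), rear row at (444,188) and (445,221). The arm hides part of the pad at (270,226), so I get the pad from the first picture.

Run:
```python
from h import *
p=eyes.get_image("top"); img=cv2.imread("pics/top0.png"); K=p["K"];T=p["pose"]
hsv=cv2.cvtColor(img,cv2.COLOR_BGR2HSV); v,u=np.mgrid[:480,:640]
pm=(hsv[...,0]<22)&(hsv[...,0]>5)&(hsv[...,1]>70)&(u>225)&(u<325)&(v>170)&(v<285)
n,l,st,c=cv2.connectedComponentsWithStats(pm.astype(np.uint8)); i=1+st[1:,4].argmax(); print(st[i])
vv,uu=np.nonzero(l==i); d=np.c_[(uu-K[0,2])/K[0,0],(vv-K[1,2])/K[1,1],np.ones(len(uu))]@T[:3,:3].T
q=T[:3,3]+d*((0.012-T[2,3])/d[:,2])[:,None]
print(rect(q[:,:2]), q.mean(0))
move([.5757,-.1089,.24],0.02)
```

```text
[ 239  182   72   89 4337]
(array([0.57804883, 0.18792014]), array([199.23753357, 139.18193054]), np.float64(0.269097564384673)) [0.57722493 0.18791386 0.012     ]
shift [0.0812 0.219  0.0159] roll 1.567 alt -1.575 q6 1.62 t 6.4
```

Request:
apply_moves:
  plan:
    - [0.058, 0.081, 0.219, 0.05, -1.575]
    - [0.058, 0.081, 0.219, 0.05, -1.575]
    - [0.058, 0.081, 0.219, 0.05, -1.575]
    - [0.058, 0.081, 0.219, 0.05, -1.575]
    - [0.058, 0.081, 0.219, 0.05, -1.575]
    - [0.058, 0.081, 0.219, 0.05, -1.575]
    - [0.058, 0.081, 0.219, 0.05, -1.575]
    - [0.058, 0.081, 0.219, 0.05, -1.575]
    - [0.058, 0.081, 0.219, 0.05, -1.575]
    - [0.058, 0.081, 0.219, 0.05, -1.575]
    - [0.058, 0.081, 0.219, 0.05, -1.575]
    - [0.058, 0.081, 0.219, 0.05, -1.575]

```text
t: 7.37
tool_pos: [0.5757, -0.1116, 0.3591]
tool_rot: [2.316, 2.121, 0.001]
contact_force: [-0.2, -0.2, -0.8]
opening: 0.0575
grip_force: 0.0
```

Request:
apply_moves:
  plan:
    - [0.058, 0, 0, 0, -0.08]
    - [0.058, 0, 0, 0, -0.08]
    - [0.058, 0, 0, 0, -0.08]

```text
t: 7.62
tool_pos: [0.5755, -0.1111, 0.359]
tool_rot: [2.238, 2.203, 0.0]
contact_force: [-0.4, -0.1, -0.3]
opening: 0.058
grip_force: 0.0
```

Run:
```python
from h import *
p,w=wrist(); cv2.imwrite("pics/wr1.png",p["img"])
wedge(w,np.ones((480,640),bool),.101,.15,2000)
print(toolT().round(3)); move([.5757,-.1089,.112],0.02); print(telemetry.get_obs()["opening"])
```

```text
[237  61 162  32] c [ 0.5754 -0.0157] size [80. 12.] yaw 0.015 thickdir [-0.004  0.166] ztop 0.1158
[406 158 100 224] c [ 0.653  -0.1242] size [135.  51.] yaw -1.539 thickdir [ 0.007 -0.109] ztop 0.1151
[277 164  91 288] c [ 0.5785 -0.1522] size [184.  50.] yaw -1.556 thickdir [-0.011 -0.02 ] ztop 0.1147
[131 168 110 165] c [ 0.5019 -0.1116] size [102.  48.] yaw 1.544 thickdir [-0.054  0.123] ztop 0.1173
[[ 0.015  1.     0.001  0.575]
 [ 1.    -0.015 -0.    -0.111]
 [-0.     0.001 -1.     0.359]
 [ 0.     0.     0.     1.   ]]
shift [0.002  0.0002 0.0922] roll -0.035 alt 3.106 q6 -0.3 t 7.7
0.057983888132479434
```

View pics/wr1.png

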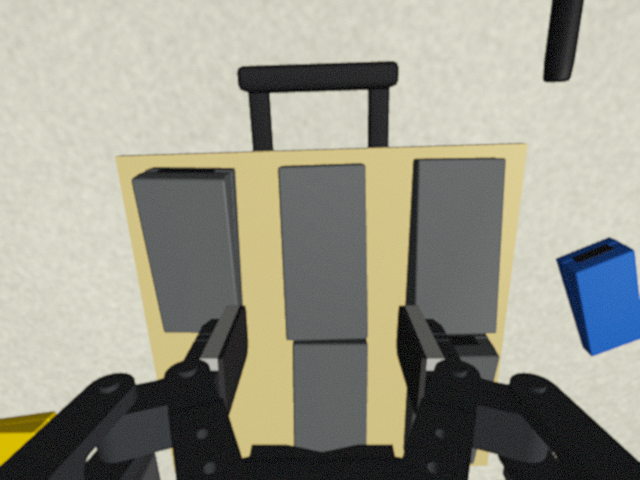

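The wrist view shows the middle front wedge at cols 278-367, rows 164-340, between the fingers, with its neighbours clear on both sides. The blue (600,295) and yellow (20,440) look-alikes are off the bed. I descend and grip.

Request:
apply_moves:
  plan:
    - [0.058, 0.001, 0.001, 0.03, -0.03]
    - [0.058, 0.001, 0.001, 0.06, -0.03]
    - [0.058, 0.001, 0.001, 0.08, -0.03]
    - [0.058, 0.001, 0.001, 0.092, -0.03]
    - [0.058, 0.001, 0.001, 0.092, -0.03]
    - [0.058, 0.001, 0.001, 0.092, -0.03]
    - [0.03, 0.001, 0.001, 0.092, -0.03]
    - [0.03, 0.001, 0.001, 0.092, -0.03]
    - [0.03, 0.001, 0.001, 0.092, -0.03]
    - [0.03, 0.001, 0.001, 0.092, -0.03]
    - [0.03, 0.001, 0.001, 0.092, -0.03]
  newtons: 40

```text
t: 8.58
tool_pos: [0.5765, -0.1092, 0.2677]
tool_rot: [2.201, 2.24, 0.001]
contact_force: [0.9, -1.7, 3.5]
opening: 0.0472
grip_force: 42.5
```

Request:
apply_moves:
  plan:
    - [0.03, 0, 0, -0.02, 0]
    - [0.03, 0, 0, -0.05, 0]
    - [0.03, 0, 0, -0.09, 0]
    - [0.03, 0, 0, -0.12, 0]
    - [0.03, 0, 0, -0.12, 0]

```text
t: 9.0
tool_pos: [0.5775, -0.1092, 0.395]
tool_rot: [2.194, 2.233, 0.009]
contact_force: [0.3, -0.2, -0.3]
opening: 0.0472
grip_force: 42.1
```

Run:
```python
from h import *
print(toolT().round(3)); move([.578,.188,.06],0.269+np.pi/2); print(telemetry.get_obs()["opening"])
```

```text
[[-0.018  1.     0.012  0.577]
 [ 1.     0.018 -0.004 -0.109]
 [-0.004  0.012 -1.     0.395]
 [ 0.     0.     0.     1.   ]]
shift [0.2979 0.0037 0.1792] roll 1.32 alt -1.822 q6 -0.33 t 9.0
0.04716268956740312
```

Request:
apply_moves:
  plan:
    - [0.03, 0.298, 0.001, 0, 1.32]
    - [0.03, 0.298, 0.001, 0, 1.32]
    - [0.03, 0.298, 0.001, 0, 1.32]
    - [0.03, 0.298, 0.001, 0, 1.32]
    - [0.03, 0.298, 0.001, 0.03, 1.32]
    - [0.03, 0.298, 0.001, 0.06, 1.32]
    - [0.03, 0.298, 0.001, 0.09, 1.32]
    - [0.03, 0.298, 0.001, 0.12, 1.32]
    - [0.03, 0.298, 0.001, 0.15, 1.32]
    - [0.03, 0.298, 0.001, 0.15, 1.32]
    - [0.03, 0.298, 0.001, 0.15, 1.32]
    - [0.03, 0.298, 0.001, 0.15, 1.32]

```text
t: 10.0
tool_pos: [0.5701, 0.1893, 0.2327]
tool_rot: [3.113, 0.419, -0.011]
contact_force: [-0.1, 0.1, -0.8]
opening: 0.0472
grip_force: 42.0
```

Request:
apply_moves:
  plan:
    - [0.03, 0, 0, 0, 0]
    - [0.03, 0, 0, 0, 0]

```text
t: 10.17
tool_pos: [0.5722, 0.1889, 0.2375]
tool_rot: [-3.113, -0.424, -0.002]
contact_force: [-0.4, 0.8, -0.7]
opening: 0.0474
grip_force: 42.0
```

Run:
```python
from h import *
print(toolT().round(3)); move([.578,.188,.031],0.269+np.pi/2); print(telemetry.get_obs()["opening"])
p,w=wrist(); cv2.imwrite("pics/wr2.png",p["img"])
```

```text
[[ 0.964  0.267  0.001  0.572]
 [ 0.267 -0.964  0.     0.189]
 [ 0.001  0.    -1.     0.237]
 [ 0.     0.     0.     1.   ]]
shift [0.0052 0.0024 0.0518] roll 0.002 alt -3.14 q6 1.5 t 10.2
0.04742673795317257
```

View pics/wr2.png

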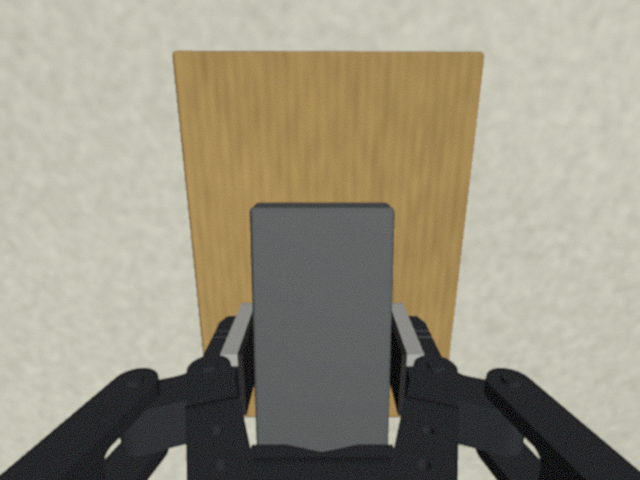

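The wedge is held square over the pad. The pad's far edge is at row 52, cols 175-483, and the wedge's thin end is at row 205, cols 250-393. I check the pad and in-hand offsets numerically.

Run:
```python
from h import *
T=toolT(); p,w=wrist()
i=lambda u,v:w[v,u].round(4)
for uv in ((178,55),(480,55),(255,207),(390,207),(322,207),(322,330),(322,212)):print(uv,i(*uv),(T[:3,:3].T@(w[uv[1],uv[0]]-T[:3,3])).round(4))
# pad colour corners on z=.012
H=T@p["hand_eye"];K=p["K"]
for u,v in((174.5,51.5),(483.5,52)):
    d=H[:3,:3]@[(u-K[0,2])/K[0,0],(v-K[1,2])/K[1,1],1]; print((H[:3,3]+d*(.012-H[2,3])/d[2]).round(4))
e=np.array([np.cos(.269),np.sin(.269)]);n=np.array([-e[1],e[0]])
for a in(1,-1): print("expect",np.array([.578,.188])+.1*e+a*.07*n)
```

```text
(178, 55) [0.6554 0.2774 0.0122] [ 0.1032 -0.0633  0.2259]
(480, 55) [0.6915 0.148  0.0097] [0.1034 0.071  0.2284]
(255, 207) [0.6147 0.2232 0.0765] [ 0.0496 -0.0219  0.1615]
(390, 207) [0.6268 0.1804 0.0777] [0.0499 0.0226 0.1603]
(322, 207) [0.6207 0.2018 0.0767] [0.0497 0.0003 0.1613]
(322, 330) [0.5812 0.1909 0.0854] [0.0087 0.0003 0.1525]
(322, 212) [0.6193 0.2015 0.0779] [0.0483 0.0003 0.1601]
[0.6564 0.2792 0.012 ]
[0.6925 0.1477 0.012 ]
expect [0.65579999 0.28205935]
expect [0.69300744 0.14709415]
```

Request:
apply_moves:
  plan:
    - [0.03, 0.005, 0.003, 0.02, 0]
    - [0.03, 0.005, 0.003, 0.035, 0]
    - [0.03, 0.005, 0.003, 0.045, 0]
    - [0.03, 0.005, 0.003, 0.05, 0]
    - [0.03, 0.005, 0.003, 0.053, 0]
    - [0.03, 0.005, 0.003, 0.053, 0]
    - [0.03, 0.005, 0.003, 0.053, 0]

```text
t: 10.85
tool_pos: [0.578, 0.1875, 0.1848]
tool_rot: [-3.113, -0.421, -0.003]
contact_force: [0.3, -0.2, 0.3]
opening: 0.0474
grip_force: 42.1
```

Run:
```python
from h import *
print(toolT().round(4)[:,3],telemetry.get_obs()["contact_force"]); move([.578,.1875,.03],0.269+np.pi/2)
```

```text
[0.578  0.1875 0.1848 1.    ] [ 0.29301893 -0.24242402  0.31371702]
shift [0.     0.     0.0001] roll -0.0 alt 3.141 q6 1.49 t 10.8
```

Request:
apply_moves:
  plan:
    - [0.03, 0, 0, 0.001, 0]
    - [0.03, 0, 0, 0.002, 0]
    - [0.06, 0, 0, 0.002, 0]
    - [0.06, 0, 0, 0.002, 0]
    - [0.06, 0, 0, 0.002, 0]
    - [0.06, 0, 0, 0.002, 0]
    - [0.06, 0, 0, -0.03, 0]
    - [0.06, 0, 0, -0.07, 0]
    - [0.06, 0, 0, -0.11, 0]
    - [0.06, 0, 0, -0.15, 0]
    - [0.058, 0, 0, -0.17, 0]
    - [0.058, 0, 0, -0.17, 0]

```text
t: 11.85
tool_pos: [0.579, 0.1878, 0.3615]
tool_rot: [-3.112, -0.421, -0.02]
contact_force: [0.5, 0.2, 0.7]
opening: 0.0578
grip_force: 0.0
```

Run:
```python
from h import *
p=eyes.get_image("top"); w=cloud(p)
m=np.zeros((480,640),bool); m[160:285,330:520]=1
wedge(w,m,.103,.15)
p,w=wrist(); wedge(w,np.ones((480,640),bool),.019,.06,2000)
move([.502,-.111,.2],-.022)
```

```text
[422 178  43  23] c [ 0.6545 -0.2171] size [101.  50.] yaw 1.567 thickdir [0.039 0.123] ztop 0.1178
[376 180  44  22] c [ 0.6509 -0.1095] size [104.  50.] yaw 1.565 thickdir [ 0.052 -0.15 ] ztop 0.1174
[355 205   6  35] c [ 0.5737 -0.0144] size [79. 12.] yaw 0.006 thickdir [ 0.032 -0.341] ztop 0.1172
[424 211  44  22] c [ 0.5781 -0.2222] size [104.  49.] yaw 1.557 thickdir [ 0.023 -0.147] ztop 0.1174
[377 242  44  23] c [ 0.5007 -0.1106] size [101.  49.] yaw 1.54 thickdir [0.034 0.127] ztop 0.1179
[289 157  65 131] c [0.5783 0.1877] size [99. 48.] yaw 0.268 thickdir [-0.155 -0.043] ztop 0.0329
shift [-0.1521  0.2677 -0.0003] roll -1.28 alt 1.861 q6 1.49 t 11.9
```

Request:
apply_moves:
  plan:
    - [0.058, -0.152, 0.268, 0, -1.28]
    - [0.058, -0.152, 0.268, 0, -1.28]
    - [0.058, -0.152, 0.268, 0, -1.28]
    - [0.058, -0.152, 0.268, 0, -1.28]
    - [0.058, -0.152, 0.268, 0, -1.28]
    - [0.058, -0.152, 0.268, 0, -1.28]
    - [0.058, -0.152, 0.268, 0, -1.28]
    - [0.058, -0.152, 0.268, 0, -1.28]
    - [0.058, -0.152, 0.268, 0, -1.28]
    - [0.058, -0.152, 0.268, 0, -1.28]
    - [0.058, -0.152, 0.268, 0, -1.28]
    - [0.058, -0.152, 0.268, 0, -1.28]

```text
t: 12.95
tool_pos: [0.5013, -0.1115, 0.3507]
tool_rot: [-2.242, -2.194, 0.003]
contact_force: [-0.2, 0.3, 0.3]
opening: 0.0582
grip_force: 0.0
```

Run:
```python
from h import *
p,w=wrist(); wedge(w,np.ones((480,640),bool),.101,.15,2000)
move([.5015,-.111,.112],-.026)
```

```text
[387  55 175  35] c [ 0.5751 -0.0158] size [80. 12.] yaw 0.014 thickdir [0.009 0.155] ztop 0.1157
[532 157 108 277] c [ 0.6516 -0.1439] size [176.  51.] yaw -1.449 thickdir [ 0.073 -0.065] ztop 0.1162
[276 168  98 172] c [ 0.5017 -0.1116] size [102.  48.] yaw 1.543 thickdir [0.002 0.128] ztop 0.1172
shift [0.0002 0.0004 0.0844] roll 0.001 alt -3.141 q6 -0.34 t 13.0
```

Request:
apply_moves:
  plan:
    - [0.058, 0, 0, 0.03, 0]
    - [0.058, 0, 0, 0.055, 0]
    - [0.058, 0, 0, 0.075, 0]
    - [0.058, 0, 0, 0.084, 0]
    - [0.058, 0, 0, 0.084, 0]
    - [0.058, 0, 0, 0.084, 0]
    - [0.03, 0, 0, 0.084, 0]
    - [0.03, 0, 0, 0.084, 0]
    - [0.03, 0, 0, 0.084, 0]
    - [0.03, 0, 0, 0.084, 0]
    - [0.03, 0, 0, 0.084, 0]

```text
t: 13.92
tool_pos: [0.5026, -0.1114, 0.2711]
tool_rot: [2.245, 2.195, 0.002]
contact_force: [-0.1, 1.1, 4.9]
opening: 0.0469
grip_force: 41.8
```

Request:
apply_moves:
  plan:
    - [0.03, 0, 0, -0.02, 0]
    - [0.03, 0, 0, -0.05, 0]
    - [0.03, 0, 0, -0.09, 0]
    - [0.03, 0, 0, -0.12, 0]
    - [0.03, 0, 0, -0.12, 0]
    - [0.03, 0, 0, -0.12, 0]

```text
t: 14.42
tool_pos: [0.5024, -0.1114, 0.3923]
tool_rot: [2.243, 2.193, 0.003]
contact_force: [-0.0, 0.4, -0.2]
opening: 0.047
grip_force: 41.6
```

Run:
```python
from h import *
print(toolT().round(3)); move([.578,.1875,.06],0.269+np.pi/2)
```

```text
[[ 0.022  1.     0.005  0.502]
 [ 1.    -0.022 -0.002 -0.111]
 [-0.002  0.005 -1.     0.392]
 [ 0.     0.     0.     1.   ]]
shift [0.3008 0.0681 0.1774] roll 1.28 alt -1.862 q6 -0.34 t 14.4
```

Request:
apply_moves:
  plan:
    - [0.03, 0.301, 0.068, 0, 1.28]
    - [0.03, 0.301, 0.068, 0, 1.28]
    - [0.03, 0.301, 0.068, 0, 1.28]
    - [0.03, 0.301, 0.068, 0, 1.28]
    - [0.03, 0.301, 0.068, 0, 1.28]
    - [0.03, 0.301, 0.068, 0, 1.28]
    - [0.03, 0.301, 0.068, 0.03, 1.28]
    - [0.03, 0.301, 0.068, 0.06, 1.28]
    - [0.03, 0.301, 0.068, 0.09, 1.28]
    - [0.03, 0.301, 0.068, 0.12, 1.28]
    - [0.03, 0.301, 0.068, 0.132, 1.28]
    - [0.03, 0.301, 0.068, 0.132, 1.28]

```text
t: 15.42
tool_pos: [0.5734, 0.188, 0.2492]
tool_rot: [3.112, 0.419, -0.023]
contact_force: [-0.6, -0.9, -1.9]
opening: 0.0472
grip_force: 41.5
```

Request:
apply_moves:
  plan:
    - [0.03, 0, 0, 0, 0]
    - [0.03, 0, 0, 0, 0]

```text
t: 15.58
tool_pos: [0.577, 0.188, 0.2584]
tool_rot: [-3.113, -0.424, -0.002]
contact_force: [0.5, -0.6, -0.3]
opening: 0.0473
grip_force: 41.5
```

```bash
cat >> h.py <<'E'
def held(row=None):
    T=toolT(); p,w=wrist(); t=(w-T[:3,3])@T[:3,:3]
    m=(t[...,2]>.14)&(t[...,2]<.185)&(abs(t[...,1])<.03)&(t[...,0]>.02)&(t[...,0]<.09)
    print("held far end x",np.nanpercentile(t[m][:,0],99.5).round(4),"y",np.nanpercentile(t[m][:,1],[2,98]).round(4)," z at .02,.045",[np.nanmedian(t[m&(abs(t[...,0]-a)<.003)&(abs(t[...,1])<.015)][:,2]).round(4) for a in(.023,.045)])
E
python3 - <<'E'
from h import *
held(); print(toolT()[:3,3].round(4)); move([.578,.1875,.06],0.269+np.pi/2)
E
```

```text
held far end x 0.051 y [-0.0226  0.0228]  z at .02,.045 [np.float64(0.1512), np.float64(0.1477)]
[0.5774 0.188  0.2595]
shift [0.0003 0.0006 0.0448] roll 0.001 alt -3.141 q6 1.49 t 15.6
```

Request:
apply_moves:
  plan:
    - [0.03, 0, 0.001, 0.015, 0]
    - [0.03, 0, 0.001, 0.028, 0]
    - [0.03, 0, 0.001, 0.036, 0]
    - [0.03, 0, 0.001, 0.04, 0]
    - [0.03, 0, 0.001, 0.042, 0]
    - [0.03, 0, 0.001, 0.044, 0]
    - [0.03, 0, 0.001, 0.046, 0]
    - [0.03, 0, 0.001, 0.048, 0]
    - [0.03, 0, 0.001, 0.049, 0]
    - [0.03, 0, 0.001, 0.05, 0]
    - [0.03, 0, 0.001, 0.0505, 0]
    - [0.03, 0, 0.001, 0.0505, 0]
  newtons: 22

```text
t: 16.63
tool_pos: [0.5785, 0.1875, 0.2102]
tool_rot: [-3.113, -0.421, -0.007]
contact_force: [0.0, -0.2, 7.2]
opening: 0.0475
grip_force: 43.2
```

Run:
```python
from h import *
held(); print(toolT()[:3,3].round(4),telemetry.get_obs()["contact_force"]); move([.578,.1875,.0553],0.269+np.pi/2)
```

```text
held far end x 0.0491 y [-0.0226  0.0228]  z at .02,.045 [np.float64(0.154), np.float64(0.154)]
[0.5785 0.1875 0.2102] [1.13285106 0.01151395 6.33870451]
shift [-0.0005 -0.0001  0.0002] roll -0.0 alt 3.141 q6 1.49 t 16.7
```

Request:
apply_moves:
  plan:
    - [0.06, 0, 0, 0, 0]
    - [0.06, 0, 0, 0, 0]
    - [0.06, 0, 0, 0, 0]
    - [0.06, 0, 0, 0, 0]
    - [0.06, 0, 0, -0.02, 0]
    - [0.06, 0, 0, -0.06, 0]
    - [0.058, 0, 0, -0.1, 0]
    - [0.058, 0, 0, -0.14, 0]
    - [0.058, 0, 0, -0.15, 0]
    - [0.058, 0, 0, -0.15, 0]

```text
t: 17.52
tool_pos: [0.5782, 0.1874, 0.3629]
tool_rot: [-3.113, -0.421, -0.015]
contact_force: [-0.1, 0.6, 0.4]
opening: 0.0581
grip_force: 0.0
```

Run:
```python
from h import *
p=eyes.get_image("top"); w=cloud(p)
m=np.zeros((480,640),bool); m[160:285,330:520]=1
wedge(w,m,.103,.15)
p,w=wrist(); wedge(w,np.ones((480,640),bool),.045,.08,2000)
move([.651,-.109,.2],.01)
```

```text
[422 178  43  23] c [ 0.6569 -0.2173] size [101.  53.] yaw 1.57 thickdir [0.023 0.117] ztop 0.1174
[376 180  44  22] c [ 0.6508 -0.1095] size [104.  50.] yaw 1.558 thickdir [ 0.016 -0.152] ztop 0.1176
[355 205   6  35] c [ 0.5738 -0.0144] size [80. 12.] yaw 0.013 thickdir [ 0.017 -0.102] ztop 0.1164
[424 211  45  22] c [ 0.5781 -0.2234] size [106.  49.] yaw 1.562 thickdir [ 0.028 -0.15 ] ztop 0.1176
[286 157  72 138] c [0.5776 0.1872] size [100.  48.] yaw 0.269 thickdir [-0.007 -0.   ] ztop 0.0556
shift [-0.007   0.3052  0.002 ] roll -1.312 alt 1.829 q6 1.49 t 17.6
```

Request:
apply_moves:
  plan:
    - [0.058, -0.007, 0.305, 0, -1.31]
    - [0.058, -0.007, 0.305, 0, -1.31]
    - [0.058, -0.007, 0.305, 0, -1.31]
    - [0.058, -0.007, 0.305, 0, -1.31]
    - [0.058, -0.007, 0.305, 0, -1.31]
    - [0.058, -0.007, 0.305, 0, -1.31]
    - [0.058, -0.007, 0.305, 0, -1.31]
    - [0.058, -0.007, 0.305, 0, -1.31]
    - [0.058, -0.007, 0.305, 0, -1.31]
    - [0.058, -0.007, 0.305, 0, -1.31]
    - [0.058, -0.007, 0.305, 0, -1.31]
    - [0.058, -0.007, 0.305, 0, -1.31]
  newtons: 40

```text
t: 18.62
tool_pos: [0.6505, -0.109, 0.3531]
tool_rot: [-2.208, -2.227, 0.005]
contact_force: [0.7, -0.1, 0.0]
opening: 0.0581
grip_force: 0.0
```

Run:
```python
from h import *
p,w=wrist(); m=np.ones((480,640),bool); wedge(w,m,.103,.15,2000)
x,y,z=w[300:,:,0],w[300:,:,1],w[300:,:,2]
f=w[(abs(w[...,0]-.652)<.015)&(w[...,2]>.103)&(w[...,2]<.14)&(w[...,1]>-.12)&(w[...,1]<-.03)]
print("front edge y",np.percentile(f[:,1],99.5)); move([.652,-.110,.112],.01)
```

```text
[ 87  66 170  29] c [ 0.5758 -0.0157] size [80. 12.] yaw 0.013 thickdir [-0.011  0.125] ztop 0.1159
[283 167  91 285] c [ 0.6539 -0.1504] size [187.  51.] yaw -1.535 thickdir [-0.01  -0.048] ztop 0.1166
front edge y -0.057958707938053
shift [-0.0014  0.0019  0.0869] roll -0.004 alt 3.137 q6 -0.28 t 18.7
```

Request:
apply_moves:
  plan:
    - [0.058, 0, 0.001, 0.03, 0]
    - [0.058, 0, 0.001, 0.055, 0]
    - [0.058, 0, 0.001, 0.075, 0]
    - [0.058, 0, 0.001, 0.088, 0]
    - [0.058, 0, 0.001, 0.093, 0]
    - [0.058, 0, 0.001, 0.093, 0]
    - [0.03, 0, 0.001, 0.093, 0]
    - [0.03, 0, 0.001, 0.093, 0]
    - [0.03, 0, 0.001, 0.093, 0]
    - [0.03, 0, 0.001, 0.093, 0]
    - [0.03, 0, 0.001, 0.093, 0]

```text
t: 19.58
tool_pos: [0.6528, -0.1087, 0.266]
tool_rot: [2.212, 2.227, 0.002]
contact_force: [-1.1, 0.1, 6.1]
opening: 0.0475
grip_force: 45.7
```

Request:
apply_moves:
  plan:
    - [0.03, 0, 0, -0.02, 0]
    - [0.03, 0, 0, -0.05, 0]
    - [0.03, 0, 0, -0.09, 0]
    - [0.03, 0, 0, -0.12, 0]
    - [0.03, 0, 0, -0.12, 0]
    - [0.03, 0, 0, -0.12, 0]

```text
t: 20.08
tool_pos: [0.6526, -0.1087, 0.3869]
tool_rot: [2.211, 2.226, 0.004]
contact_force: [0.7, 0.3, -1.5]
opening: 0.0474
grip_force: 41.9
```

Run:
```python
from h import *
held();print(toolT().round(3)); move([.578,.1875,.1453],0.269+np.pi)
```

```text
held far end x 0.0511 y [-0.0222  0.0233]  z at .02,.045 [np.float64(0.1533), np.float64(0.1568)]
[[-0.007  1.     0.     0.652]
 [ 1.     0.007 -0.    -0.109]
 [-0.     0.    -1.     0.384]
 [ 0.     0.     0.     1.   ]]
shift [ 0.2966 -0.072   0.084 ] roll -0.262 alt 2.88 q6 -0.28 t 20.1
```

Request:
apply_moves:
  plan:
    - [0.03, 0.297, -0.072, 0, -0.262]
    - [0.03, 0.297, -0.072, 0, -0.262]
    - [0.03, 0.297, -0.072, 0, -0.262]
    - [0.03, 0.297, -0.072, 0, -0.262]
    - [0.03, 0.297, -0.072, 0, -0.262]
    - [0.03, 0.297, -0.072, 0, -0.262]
    - [0.03, 0.297, -0.072, 0, -0.262]
    - [0.03, 0.297, -0.072, 0.03, -0.262]
    - [0.03, 0.297, -0.072, 0.06, -0.262]
    - [0.03, 0.297, -0.072, 0.09, -0.262]
    - [0.03, 0.297, -0.072, 0.11, -0.262]
    - [0.03, 0.297, -0.072, 0.11, -0.262]

```text
t: 21.13
tool_pos: [0.5743, 0.1873, 0.2647]
tool_rot: [-1.896, -2.492, 0.019]
contact_force: [-0.6, -0.4, -1.8]
opening: 0.0469
grip_force: 41.8
```

Request:
apply_moves:
  plan:
    - [0.03, 0, 0, 0, 0]
    - [0.03, 0, 0, 0, 0]
    - [0.03, 0, 0, 0, 0]

```text
t: 21.38
tool_pos: [0.5786, 0.1876, 0.276]
tool_rot: [1.902, 2.498, 0.003]
contact_force: [0.2, -0.7, -0.9]
opening: 0.0475
grip_force: 41.8
```

Run:
```python
from h import *
held(); print(toolT()[:3,3].round(4)); move([.578,.1875,.0723],0.269+np.pi)
```

```text
held far end x 0.0509 y [-0.0223  0.0232]  z at .02,.045 [np.float64(0.1533), np.float64(0.1568)]
[0.5786 0.1877 0.2763]
shift [ 0.     -0.0008  0.0493] roll 0.0 alt -3.141 q6 -0.08 t 21.4
```

Request:
apply_moves:
  plan:
    - [0.03, -0.001, -0.001, 0.015, 0]
    - [0.03, -0.001, -0.001, 0.03, 0]
    - [0.03, -0.001, -0.001, 0.04, 0]
    - [0.03, -0.001, -0.001, 0.046, 0]
    - [0.03, -0.001, -0.001, 0.048, 0]
    - [0.03, -0.001, -0.001, 0.049, 0]
    - [0.03, -0.001, -0.001, 0.05, 0]
    - [0.03, -0.001, -0.001, 0.05, 0]

```text
t: 22.1
tool_pos: [0.5781, 0.1866, 0.227]
tool_rot: [1.901, 2.499, 0.002]
contact_force: [-3.3, -0.5, 6.5]
opening: 0.0471
grip_force: 45.0
```

Request:
apply_moves:
  plan:
    - [0.06, 0, 0, 0, 0]
    - [0.06, 0, 0, 0, 0]
    - [0.06, 0, 0, 0, 0]
    - [0.06, 0, 0, 0, 0]
    - [0.06, 0, 0, -0.02, 0]
    - [0.06, 0, 0, -0.06, 0]
    - [0.058, 0, 0, -0.1, 0]
    - [0.058, 0, 0, -0.135, 0]
    - [0.058, 0, 0, -0.135, 0]
    - [0.058, 0, 0, -0.135, 0]

```text
t: 22.93
tool_pos: [0.578, 0.1866, 0.3631]
tool_rot: [1.9, 2.496, 0.008]
contact_force: [-0.5, 0.1, -1.1]
opening: 0.058
grip_force: 0.0
```

Run:
```python
from h import *
p=eyes.get_image("top"); w=cloud(p)
m=np.zeros((480,640),bool); m[160:285,330:520]=1
wedge(w,m,.103,.15)
p,w=wrist(); wedge(w,np.ones((480,640),bool),.062,.11,2000)
move([.656,-.219,.2],.01)
```

```text
[422 178  44  23] c [ 0.6556 -0.2185] size [106.  51.] yaw -1.554 thickdir [0.032 0.122] ztop 0.1176
[355 205   6  35] c [ 0.574  -0.0146] size [80. 12.] yaw 0.014 thickdir [ 0.04  -0.363] ztop 0.1173
[424 210  44  24] c [ 0.5801 -0.2201] size [100.  54.] yaw 1.535 thickdir [ 0.034 -0.152] ztop 0.1173
[286 157  75 151] c [0.5783 0.1884] size [99. 48.] yaw -1.306 thickdir [ 0.041 -0.154] ztop 0.0768
shift [-0.4118 -0.0318  0.0036] roll 0.26 alt -2.882 q6 -0.08 t 23.0
```

Request:
apply_moves:
  plan:
    - [0.058, -0.412, -0.032, 0, 0.26]
    - [0.058, -0.412, -0.032, 0, 0.26]
    - [0.058, -0.412, -0.032, 0, 0.26]
    - [0.058, -0.412, -0.032, 0, 0.26]
    - [0.058, -0.412, -0.032, 0, 0.26]
    - [0.058, -0.412, -0.032, 0, 0.26]
    - [0.058, -0.412, -0.032, 0, 0.26]
    - [0.058, -0.412, -0.032, 0, 0.26]
    - [0.058, -0.412, -0.032, 0, 0.26]
    - [0.058, -0.412, -0.032, 0, 0.26]
    - [0.058, -0.412, -0.032, 0, 0.26]
    - [0.058, -0.412, -0.032, 0, 0.26]

```text
t: 24.03
tool_pos: [0.6556, -0.2211, 0.3559]
tool_rot: [-2.211, -2.225, 0.002]
contact_force: [0.1, 0.2, -0.8]
opening: 0.0582
grip_force: 0.0
```

Request:
apply_moves:
  plan:
    - [0.058, 0, 0, 0, 0]
    - [0.058, 0, 0, 0, 0]

```text
t: 24.2
tool_pos: [0.6559, -0.2178, 0.3576]
tool_rot: [-2.207, -2.232, 0.001]
contact_force: [-0.6, 0.7, 0.8]
opening: 0.0581
grip_force: 0.0
```

Run:
```python
from h import *
p,w=wrist(); m=np.ones((480,640),bool); wedge(w,m,.103,.15,2000)
move([.656,-.219,.112],.01)
```

```text
[277 169  94 166] c [ 0.6564 -0.2195] size [102.  48.] yaw -1.57 thickdir [-0.002  0.13 ] ztop 0.1172
[140 173  97 174] c [ 0.5796 -0.2206] size [99. 49.] yaw 1.562 thickdir [-0.036 -0.155] ztop 0.115
shift [-0.0015  0.0002  0.0915] roll 0.002 alt -3.14 q6 -0.44 t 24.2
```

Request:
apply_moves:
  plan:
    - [0.058, -0.001, 0, 0.03, 0]
    - [0.058, -0.001, 0, 0.055, 0]
    - [0.058, -0.001, 0, 0.075, 0]
    - [0.058, -0.001, 0, 0.088, 0]
    - [0.058, -0.001, 0, 0.092, 0]
    - [0.058, -0.001, 0, 0.092, 0]
    - [0.03, -0.001, 0, 0.092, 0]
    - [0.03, -0.001, 0, 0.092, 0]
    - [0.03, -0.001, 0, 0.092, 0]
    - [0.03, -0.001, 0, 0.092, 0]
    - [0.03, -0.001, 0, 0.092, 0]

```text
t: 25.17
tool_pos: [0.6566, -0.2204, 0.2687]
tool_rot: [2.209, 2.231, 0.001]
contact_force: [-0.1, 0.4, 2.7]
opening: 0.0471
grip_force: 43.4
```

Request:
apply_moves:
  plan:
    - [0.03, 0, 0, -0.02, 0]
    - [0.03, 0, 0, -0.05, 0]
    - [0.03, 0, 0, -0.09, 0]
    - [0.03, 0, 0, -0.12, 0]
    - [0.03, 0, 0, -0.12, 0]
    - [0.03, 0, 0, -0.12, 0]

```text
t: 25.67
tool_pos: [0.6566, -0.2205, 0.3911]
tool_rot: [2.206, 2.228, 0.003]
contact_force: [0.2, 0.2, 0.0]
opening: 0.0471
grip_force: 43.1
```

Run:
```python
from h import *
held();print(toolT()[:3,3].round(3)); move([.578,.1875,.1453],0.269+np.pi)
```

```text
held far end x 0.0514 y [-0.0221  0.0233]  z at .02,.045 [np.float64(0.1489), np.float64(0.1454)]
[ 0.656 -0.22   0.388]
shift [ 0.4086 -0.0743  0.0877] roll -0.259 alt 2.882 q6 -0.44 t 25.7
```

Request:
apply_moves:
  plan:
    - [0.03, 0.408, -0.074, 0, -0.26]
    - [0.03, 0.408, -0.074, 0, -0.26]
    - [0.03, 0.408, -0.074, 0, -0.26]
    - [0.03, 0.408, -0.074, 0, -0.26]
    - [0.03, 0.408, -0.074, 0, -0.26]
    - [0.03, 0.408, -0.074, 0, -0.26]
    - [0.03, 0.408, -0.074, 0, -0.26]
    - [0.03, 0.408, -0.074, 0, -0.26]
    - [0.03, 0.408, -0.074, 0, -0.26]
    - [0.03, 0.408, -0.074, 0.03, -0.26]
    - [0.03, 0.408, -0.074, 0.06, -0.26]
    - [0.03, 0.408, -0.074, 0.09, -0.26]

```text
t: 26.72
tool_pos: [0.5764, 0.1896, 0.2939]
tool_rot: [-1.896, -2.502, 0.003]
contact_force: [-0.0, -0.5, -1.4]
opening: 0.0471
grip_force: 43.1
```

Request:
apply_moves:
  plan:
    - [0.03, 0, 0, 0.01, 0]
    - [0.03, 0, 0, 0.01, 0]
    - [0.03, 0, 0, 0.01, 0]

```text
t: 26.97
tool_pos: [0.578, 0.1866, 0.2862]
tool_rot: [-1.902, -2.498, 0.003]
contact_force: [0.6, 0.2, -0.5]
opening: 0.0472
grip_force: 43.0
```

Run:
```python
from h import *
held(); print(toolT()[:3,3].round(4)); move([.578,.1875,.097],0.269+np.pi)
```

```text
held far end x 0.0512 y [-0.0221  0.0232]  z at .02,.045 [np.float64(0.1488), np.float64(0.1453)]
[0.5787 0.1866 0.2882]
shift [ 0.001  -0.0005  0.0365] roll -0.0 alt 3.141 q6 -0.08 t 27.0
```

Request:
apply_moves:
  plan:
    - [0.03, 0, 0, 0.012, 0]
    - [0.03, 0, 0, 0.02, 0]
    - [0.03, 0, 0, 0.025, 0]
    - [0.03, 0, 0, 0.028, 0]
    - [0.03, 0, 0, 0.03, 0]
    - [0.03, 0, 0, 0.032, 0]
    - [0.03, 0, 0, 0.034, 0]
    - [0.03, 0, 0, 0.035, 0]
    - [0.03, 0, 0, 0.036, 0]
    - [0.03, 0, 0, 0.0365, 0]
    - [0.03, 0, 0, 0.037, 0]
    - [0.03, 0, 0, 0.037, 0]
  newtons: 22

```text
t: 28.02
tool_pos: [0.5795, 0.1872, 0.2545]
tool_rot: [1.9, 2.498, 0.003]
contact_force: [-4.2, -2.3, 14.2]
opening: 0.0473
grip_force: 44.8
```

Run:
```python
from h import *
held(); print(toolT()[:3,3].round(4),telemetry.get_obs()["contact_force"]); move([.578,.1875,.097],0.269+np.pi)
```

```text
held far end x 0.0512 y [-0.0222  0.0232]  z at .02,.045 [np.float64(0.149), np.float64(0.1457)]
[0.5795 0.1873 0.2545] [-4.31318705 -2.09220492 14.03639978]
shift [ 0.0006 -0.0014  0.0028] roll 0.001 alt -3.14 q6 -0.08 t 28.1
```

Request:
apply_moves:
  plan:
    - [0.046, 0, 0, -0.002, 0]
    - [0.046, 0, 0, -0.002, 0]
    - [0.046, 0, 0, -0.002, 0]
  newtons: 20

```text
t: 28.32
tool_pos: [0.5792, 0.1873, 0.2547]
tool_rot: [1.9, 2.498, 0.005]
contact_force: [0.1, -1.2, 8.4]
opening: 0.0472
grip_force: 44.2
```

Request:
apply_moves:
  plan:
    - [0.0485, 0, 0, 0, 0]
    - [0.0485, 0, 0, 0.001, 0]
    - [0.0485, 0, 0, 0.002, 0]
    - [0.0485, 0, 0, 0.002, 0]
  newtons: 20

```text
t: 28.65
tool_pos: [0.578, 0.1871, 0.2496]
tool_rot: [-1.902, -2.5, 0.0]
contact_force: [0.6, 0.4, 1.6]
opening: 0.0487
grip_force: 0.5
```

Run:
```python
from h import *
held(); print(toolT()[:3,3].round(4),telemetry.get_obs()["contact_force"]); move([.578,.1875,.097],0.269+np.pi)
```

```text
held far end x 0.0587 y [-0.022   0.0234]  z at .02,.045 [np.float64(0.1517), np.float64(0.1517)]
[0.578  0.1871 0.2497] [-0.23589147  0.88233398  0.14745608]
shift [ 0.0004  0.0001 -0.002 ] roll 0.001 alt -3.141 q6 -0.08 t 28.7
```

Request:
apply_moves:
  plan:
    - [0.03, 0, 0, 0, 0]
    - [0.03, 0, 0, 0, 0]
    - [0.03, 0, 0, 0, 0]
    - [0.03, 0, 0, -0.004, 0]
    - [0.03, 0, 0, -0.006, 0]
    - [0.03, -0.004, 0, -0.006, 0]
    - [0.03, -0.008, 0, -0.006, 0]
    - [0.03, -0.008, 0, -0.006, 0]
    - [0.03, -0.008, 0, -0.006, 0]
  newtons: 30

```text
t: 29.45
tool_pos: [0.5803, 0.179, 0.256]
tool_rot: [-1.903, -2.499, 0.0]
contact_force: [-0.6, -0.1, -0.6]
opening: 0.0477
grip_force: 32.4
```

Run:
```python
from h import *
held(); print(toolT()[:3,3].round(4),telemetry.get_obs()["contact_force"]); move([.578,.1875,.097],0.269+np.pi)
p,w=wrist(); cv2.imwrite("pics/wr3.png",p["img"])
s=eyes.get_image("scene"); cv2.imwrite("pics/sc3.png",cv2.resize(s["img"][180:340,290:450],(640,640))[:600])
```

```text
held far end x 0.0587 y [-0.0222  0.0232]  z at .02,.045 [np.float64(0.152), np.float64(0.152)]
[0.5803 0.1791 0.256 ] [ 0.06858984  0.17893022 -0.38476855]
shift [0.0087 0.0001 0.0043] roll 0.0 alt -3.141 q6 -0.09 t 29.5
```

View pics/sc3.png

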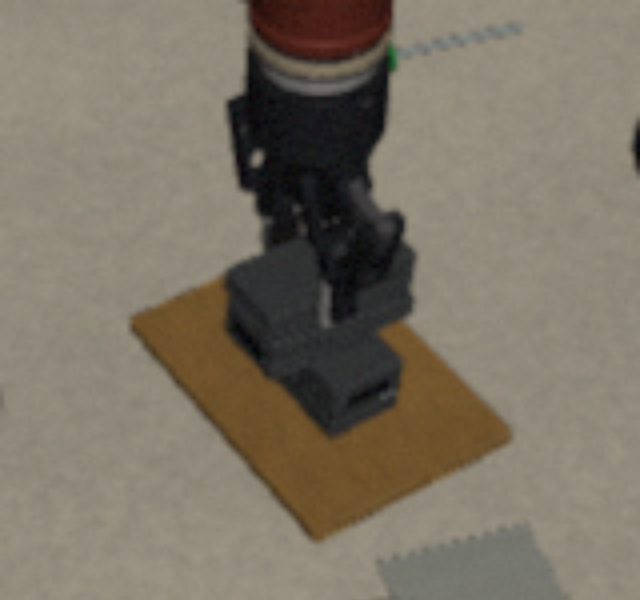

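View pics/wr3.png

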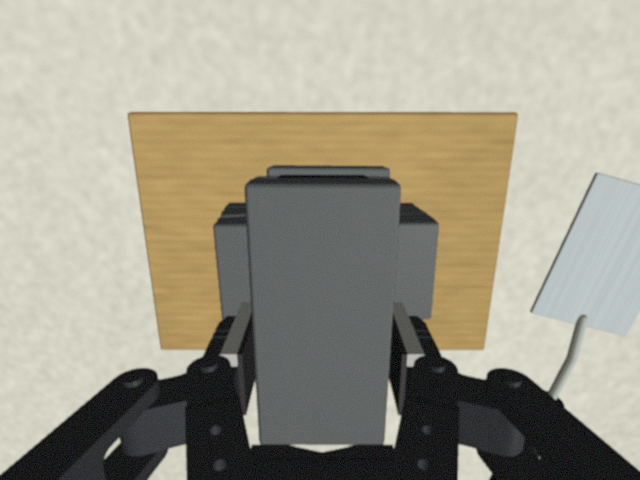

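Run:
```python
from h import *
T=toolT(); p,w=wrist(); R=Ro.from_euler('z',-(0.269)).as_matrix()
def pf(q): return ((q-[.578,.1875,0])@R.T)*1000   # pad frame x long,y short
q=pf(w.reshape(-1,3)).reshape(w.shape)
for z0,z1,n in((63,80,"w3"),(48,61,"pair1 top"),(90,115,"held")):
    m=(q[...,2]>z0)&(q[...,2]<z1)&(abs(q[...,0])<70)&(q[...,1]>-10)&(q[...,1]<75)
    if z0==63: m&=(abs(q[...,0])<26)&(q[...,1]>20)
    if n=="pair1 top": m&=abs(q[...,0])>28
    a=q[m]; print(n,len(a),np.percentile(a[:,0],[1,99]).round(1),np.percentile(a[:,1],[1,99]).round(1),np.percentile(a[:,2],[1,99]).round(1))
```

```text
w3 944 [-20.8  25.5] [46.8 49.9] [67.2 70.9]
pair1 top 5293 [-47.4  51.3] [-9.6 24. ] [49.4 56.4]
held 28941 [-34.1  34.8] [-9.2 50. ] [ 93.5 113.3]
```

Request:
apply_moves:
  plan:
    - [0.03, 0, 0, 0.002, 0]
    - [0.03, 0, 0, 0.003, 0]
    - [0.03, 0, 0, 0.004, 0]
    - [0.03, 0, 0, 0.0045, 0]
    - [0.03, 0, 0, 0.005, 0]
    - [0.03, 0, 0, 0.005, 0]

```text
t: 30.15
tool_pos: [0.5803, 0.1794, 0.2513]
tool_rot: [-1.902, -2.5, -0.0]
contact_force: [-1.0, 0.3, 0.1]
opening: 0.0475
grip_force: 32.8
```

Request:
apply_moves:
  plan:
    - [0.049, 0, 0, 0, 0]
    - [0.049, 0, 0, 0, 0]
    - [0.06, 0, 0, 0, 0]
    - [0.06, 0, 0, 0, 0]
    - [0.06, 0, 0, -0.02, 0]
    - [0.06, 0, 0, -0.06, 0]
    - [0.058, 0, 0, -0.1, 0]
    - [0.058, 0, 0, -0.11, 0]
    - [0.058, 0, 0, -0.11, 0]

```text
t: 30.9
tool_pos: [0.5816, 0.1797, 0.3674]
tool_rot: [1.898, 2.495, 0.012]
contact_force: [0.2, -0.0, 0.6]
opening: 0.0579
grip_force: 0.0
```

Run:
```python
from h import *
p=eyes.get_image("top"); w=cloud(p)
m=np.zeros((480,640),bool); m[160:285,330:520]=1
wedge(w,m,.103,.15)
p,w=wrist(); wedge(w,np.ones((480,640),bool),.088,.13,2000)
move([.579,-.220,.2],.0)
```

```text
[355 205   6  35] c [ 0.5738 -0.0145] size [79. 12.] yaw 0.012 thickdir [ 0.04 -0.42] ztop 0.1168
[424 211  44  22] c [ 0.5781 -0.2201] size [99. 49.] yaw 1.554 thickdir [ 0.027 -0.147] ztop 0.1177
[277 147  84 160] c [0.5783 0.1876] size [100.  48.] yaw -1.307 thickdir [-0.001 -0.003] ztop 0.0992
shift [-0.3846 -0.1076  0.0066] roll 0.27 alt -2.872 q6 -0.09 t 31.0
```

Request:
apply_moves:
  plan:
    - [0.058, -0.384, -0.107, 0, 0.265]
    - [0.058, -0.384, -0.107, 0, 0.265]
    - [0.058, -0.384, -0.107, 0, 0.265]
    - [0.058, -0.384, -0.107, 0, 0.265]
    - [0.058, -0.384, -0.107, 0, 0.265]
    - [0.058, -0.384, -0.107, 0, 0.265]
    - [0.058, -0.384, -0.107, 0, 0.265]
    - [0.058, -0.384, -0.107, 0, 0.265]
    - [0.058, -0.384, -0.107, 0, 0.265]
    - [0.058, -0.384, -0.107, 0, 0.265]
    - [0.058, -0.384, -0.107, 0, 0.265]
    - [0.058, -0.384, -0.107, 0, 0.265]
  newtons: 40

```text
t: 32.0
tool_pos: [0.5788, -0.2203, 0.3582]
tool_rot: [-2.216, -2.221, 0.002]
contact_force: [0.7, -0.7, -0.0]
opening: 0.0577
grip_force: 0.0
```

Request:
apply_moves:
  plan:
    - [0.058, 0, 0, 0, 0]
    - [0.058, 0, 0, 0, 0]

```text
t: 32.17
tool_pos: [0.5794, -0.2179, 0.3598]
tool_rot: [-2.213, -2.227, 0.001]
contact_force: [-0.1, 0.4, -0.1]
opening: 0.0578
grip_force: 0.0
```

Run:
```python
from h import *
p,w=wrist(); m=np.ones((480,640),bool); wedge(w,m,.103,.15,2000)
move([.579,-.220,.112],.0)
```

```text
[280 174  88 173] c [ 0.5795 -0.2209] size [99. 48.] yaw 1.56 thickdir [-0.004 -0.16 ] ztop 0.1156
shift [-0.0023 -0.0004  0.0936] roll 0.007 alt -3.135 q6 -0.49 t 32.2
```

Request:
apply_moves:
  plan:
    - [0.058, -0.002, 0, 0.03, 0.01]
    - [0.058, -0.002, 0, 0.055, 0.01]
    - [0.058, -0.002, 0, 0.075, 0.01]
    - [0.058, -0.002, 0, 0.088, 0.01]
    - [0.058, -0.002, 0, 0.093, 0.01]
    - [0.058, -0.002, 0, 0.093, 0.01]
    - [0.03, -0.002, 0, 0.093, 0.01]
    - [0.03, -0.002, 0, 0.093, 0.01]
    - [0.03, -0.002, 0, 0.093, 0.01]
    - [0.03, -0.002, 0, 0.093, 0.01]
    - [0.03, -0.002, 0, 0.093, 0.01]

```text
t: 33.13
tool_pos: [0.5798, -0.2214, 0.2694]
tool_rot: [2.226, 2.214, 0.001]
contact_force: [0.7, 0.5, 1.6]
opening: 0.0473
grip_force: 44.0
```

Request:
apply_moves:
  plan:
    - [0.03, 0, 0, -0.02, 0]
    - [0.03, 0, 0, -0.05, 0]
    - [0.03, 0, 0, -0.09, 0]
    - [0.03, 0, 0, -0.12, 0]
    - [0.03, 0, 0, -0.12, 0]
    - [0.03, 0, 0, -0.12, 0]

```text
t: 33.63
tool_pos: [0.58, -0.2216, 0.3917]
tool_rot: [2.223, 2.211, 0.003]
contact_force: [0.2, 0.0, -1.6]
opening: 0.0469
grip_force: 43.8
```

Run:
```python
from h import *
held();print(toolT()[:3,3].round(3)); move([.578,.1875,.1453],0.269+np.pi/2)
```

```text
held far end x 0.0496 y [-0.0222  0.0233]  z at .02,.045 [np.float64(0.1569), np.float64(0.1604)]
[ 0.579 -0.221  0.389]
shift [ 0.4088 -0.0037  0.0886] roll 1.296 alt -1.845 q6 -0.48 t 33.7
```

Request:
apply_moves:
  plan:
    - [0.03, 0.408, -0.003, 0, 1.296]
    - [0.03, 0.408, -0.003, 0, 1.296]
    - [0.03, 0.408, -0.003, 0, 1.296]
    - [0.03, 0.408, -0.003, 0, 1.296]
    - [0.03, 0.408, -0.003, 0, 1.296]
    - [0.03, 0.408, -0.003, 0, 1.296]
    - [0.03, 0.408, -0.003, 0, 1.296]
    - [0.03, 0.408, -0.003, 0, 1.296]
    - [0.03, 0.408, -0.003, 0, 1.296]
    - [0.03, 0.408, -0.003, 0.02, 1.296]
    - [0.03, 0.408, -0.003, 0.05, 1.296]
    - [0.03, 0.408, -0.003, 0.07, 1.296]

```text
t: 34.68
tool_pos: [0.5767, 0.19, 0.3131]
tool_rot: [-3.112, -0.423, 0.009]
contact_force: [-1.0, -0.7, -1.8]
opening: 0.047
grip_force: 43.7
```

Request:
apply_moves:
  plan:
    - [0.03, 0, 0, 0.01, 0]
    - [0.03, 0, 0, 0.01, 0]
    - [0.03, 0, 0, 0.01, 0]
    - [0.03, 0, 0, 0.01, 0]

```text
t: 35.02
tool_pos: [0.5792, 0.1861, 0.3095]
tool_rot: [-3.113, -0.421, -0.003]
contact_force: [0.6, -0.5, 0.0]
opening: 0.0471
grip_force: 43.7
```

Run:
```python
from h import *
held();print(toolT()[:3,3].round(4)); move([.578,.1875,.119],0.269+np.pi/2)
```

```text
held far end x 0.0502 y [-0.0225  0.0229]  z at .02,.045 [np.float64(0.1567), np.float64(0.1603)]
[0.5794 0.1861 0.3101]
shift [-0.0011 -0.0017  0.0364] roll -0.0 alt 3.141 q6 1.49 t 35.1
```

Request:
apply_moves:
  plan:
    - [0.03, -0.001, -0.002, 0.012, 0]
    - [0.03, -0.001, -0.002, 0.022, 0]
    - [0.03, -0.001, -0.002, 0.029, 0]
    - [0.03, -0.001, -0.002, 0.033, 0]
    - [0.03, -0.001, -0.002, 0.035, 0]
    - [0.03, -0.001, -0.002, 0.036, 0]
    - [0.03, -0.001, -0.002, 0.0365, 0]
    - [0.03, -0.001, -0.002, 0.0365, 0]

```text
t: 35.73
tool_pos: [0.5777, 0.1886, 0.2741]
tool_rot: [-3.113, -0.422, -0.002]
contact_force: [-4.8, 0.0, 9.8]
opening: 0.047
grip_force: 45.1
```

Request:
apply_moves:
  plan:
    - [0.03, 0, 0.001, -0.001, 0]
    - [0.03, 0, 0.001, -0.001, 0]
    - [0.049, 0, 0.001, -0.001, 0]
    - [0.049, 0, 0.001, -0.001, 0]
    - [0.06, 0, 0.001, -0.001, 0]
    - [0.06, 0, 0.001, -0.001, 0]
    - [0.06, 0, 0.001, -0.001, 0]
    - [0.06, 0, 0.001, -0.03, 0]
    - [0.058, 0, 0.001, -0.07, 0]
    - [0.058, 0, 0.001, -0.11, 0]
    - [0.058, 0, 0.001, -0.11, 0]
    - [0.058, 0, 0.001, -0.11, 0]

```text
t: 36.73
tool_pos: [0.5782, 0.1876, 0.3859]
tool_rot: [-3.113, -0.422, -0.012]
contact_force: [0.4, -0.1, -0.2]
opening: 0.0579
grip_force: 0.0
```

Run:
```python
from h import *
p,w=wrist(); m=np.ones((480,640),bool); wedge(w,m,.106,.15,2000); cv2.imwrite("pics/wr4.png",p["img"])
move([.575,-.0150,.2],1.585)
```

```text
[282 167  79 159] c [0.5787 0.188 ] size [98. 48.] yaw 0.266 thickdir [-0.156 -0.04 ] ztop 0.1206
[571 268  69 109] c [ 0.5753 -0.0146] size [80. 14.] yaw 0.025 thickdir [ 0.006 -0.592] ztop 0.1152
shift [-0.0565  0.1945  0.0281] roll 0.255 alt -2.886 q6 1.49 t 36.8
```

View pics/wr4.png

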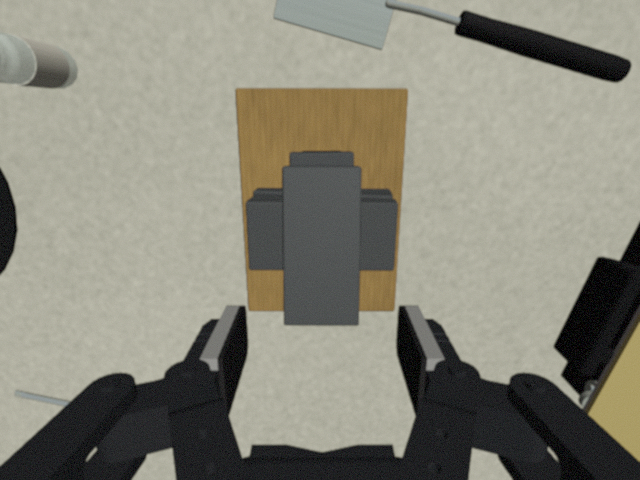

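The pile is complete: the top wedge (283-361, 166-325) lies lengthwise on the pad and the crosswise pair (248-396, 190-270) sits under it. Now back to the handle.

Request:
apply_moves:
  plan:
    - [0.03, -0.057, 0.194, 0, 0.255]
    - [0.03, -0.057, 0.194, 0, 0.255]
    - [0.03, -0.057, 0.194, 0, 0.255]
    - [0.03, -0.057, 0.194, 0, 0.255]
    - [0.03, -0.057, 0.194, 0, 0.255]
    - [0.03, -0.057, 0.194, 0, 0.255]
    - [0.03, -0.057, 0.194, 0.03, 0.255]
    - [0.03, -0.057, 0.194, 0.03, 0.255]
    - [0.03, -0.057, 0.194, 0.03, 0.255]

```text
t: 37.53
tool_pos: [0.573, -0.0142, 0.3478]
tool_rot: [-3.14, -0.023, 0.012]
contact_force: [-0.7, 0.3, 0.6]
opening: 0.0298
grip_force: 0.0
```

Run:
```python
from h import *
print(toolT()[:3,3].round(4)); move([.5735,-.0148,.1043],1.585)
```

```text
[ 0.573  -0.0142  0.3478]
shift [0.0012 0.0007 0.0888] roll 0.001 alt -3.141 q6 1.4 t 37.5
```

Request:
apply_moves:
  plan:
    - [0.03, 0, 0, 0.03, 0]
    - [0.03, 0, 0, 0.055, 0]
    - [0.03, 0, 0, 0.08, 0]
    - [0.03, 0, 0, 0.094, 0]
    - [0.03, 0, 0, 0.094, 0]
    - [0.03, 0, 0, 0.094, 0]
    - [0, 0, 0, 0.094, 0]
    - [0, 0, 0, 0.094, 0]
    - [0, 0, 0, 0.094, 0]
    - [0, 0, 0, 0.094, 0]
    - [0, 0, 0, 0.094, 0]
  newtons: 50

```text
t: 38.45
tool_pos: [0.575, -0.0152, 0.2601]
tool_rot: [3.14, 0.023, 0.006]
contact_force: [0.1, -4.2, 4.5]
opening: 0.0117
grip_force: 51.4
```

Request:
apply_moves:
  plan:
    - [0, 0, 0.004, 0, 0]
    - [0, 0, 0.012, 0, 0]
    - [0, 0, 0.024, 0, 0]
    - [0, 0, 0.038, 0, 0]
    - [0, 0, 0.052, 0, 0]
    - [0, 0, 0.066, 0, 0]
    - [0, 0, 0.08, 0, 0]
    - [0, 0, 0.094, 0, 0]
    - [0, 0, 0.108, 0, 0]
    - [0, 0, 0.118, 0, 0]
    - [0, 0, 0.124, 0, 0]
    - [0, 0, 0.126, 0, 0]

```text
t: 39.45
tool_pos: [0.5769, -0.1412, 0.2601]
tool_rot: [-3.141, -0.021, -0.006]
contact_force: [-0.8, 3.5, 7.3]
opening: 0.0114
grip_force: 51.6
```

Request:
apply_moves:
  plan:
    - [0, 0, 0.004, 0, 0]
    - [0, 0, 0.012, 0, 0]
    - [0, 0, 0.022, 0, 0]
    - [0, 0, 0.032, 0, 0]
    - [0, 0, 0.042, 0, 0]
    - [0, 0, 0.05, 0, 0]
    - [0, 0, 0.056, 0, 0]
    - [0, 0, 0.06, 0, 0]
    - [0, 0, 0.062, 0, 0]
    - [0, 0, 0.064, 0, 0]
    - [0, 0, 0.065, 0, 0]
    - [0, 0, 0.065, 0, 0]

```text
t: 40.45
tool_pos: [0.5779, -0.2055, 0.2601]
tool_rot: [-3.141, -0.023, -0.006]
contact_force: [-0.3, 2.0, 6.5]
opening: 0.0113
grip_force: 51.5
```

Request:
apply_moves:
  plan:
    - [0, 0, 0.001, 0, 0]
    - [0, 0, 0.002, 0, 0]
    - [0, 0, 0.003, 0, 0]
    - [0, 0, 0.004, 0, 0]
    - [0, 0, 0.004, 0, 0]

```text
t: 40.87
tool_pos: [0.578, -0.2068, 0.2601]
tool_rot: [-3.133, -0.024, -0.004]
contact_force: [-1.6, 15.7, 12.5]
opening: 0.0113
grip_force: 52.0
```

Rear stop reached, with the force at 15.7 N. I release and retreat.

Request:
apply_moves:
  plan:
    - [0.03, 0, -0.004, 0, 0]
    - [0.03, 0, -0.004, 0, 0]
    - [0.03, 0, -0.004, 0, 0]
    - [0.03, 0, -0.004, -0.03, 0]
    - [0.03, 0, -0.004, -0.07, 0]
    - [0.03, 0, -0.004, -0.11, 0]
    - [0.03, -0.05, -0.004, -0.14, 0]
    - [0.03, -0.09, -0.004, -0.14, 0]
    - [0.03, -0.12, -0.004, -0.14, 0]
    - [0.03, -0.12, -0.004, -0.14, 0]
    - [0.03, -0.12, -0.004, -0.14, 0]

```text
t: 41.78
tool_pos: [0.4551, -0.2076, 0.3975]
tool_rot: [3.141, 0.019, 0.001]
contact_force: [1.2, 0.3, 0.5]
opening: 0.0297
grip_force: 0.0
```

Run:
```python
from h import *
p=eyes.get_image("top"); w=cloud(p); cv2.imwrite("pics/top5.png",p["img"]); z=w[...,2]
m=np.zeros((480,640),bool); m[160:285,225:330]=1
wedge(w,m,.105,.15); wedge(w,m,.08,.15)
hm=np.zeros_like(m); hm[195:250,425:452]=1; hm&=(z>.105)&(z<.13); print("bar",rect(w[hm][:,:2]))
```

```text
[257 197  30  46] c [0.577 0.187] size [102.  58.] yaw 0.244 thickdir [-0.132 -0.017] ztop 0.1228
[249 197  46  46] c [0.5768 0.1878] size [102. 101.] yaw 0.246 thickdir [-0.126 -0.029] ztop 0.1184
bar (array([ 0.57674823, -0.20445245]), array([79.22316742, 13.60287476]), np.float64(0.015568631673143063))
```

View pics/top5.png

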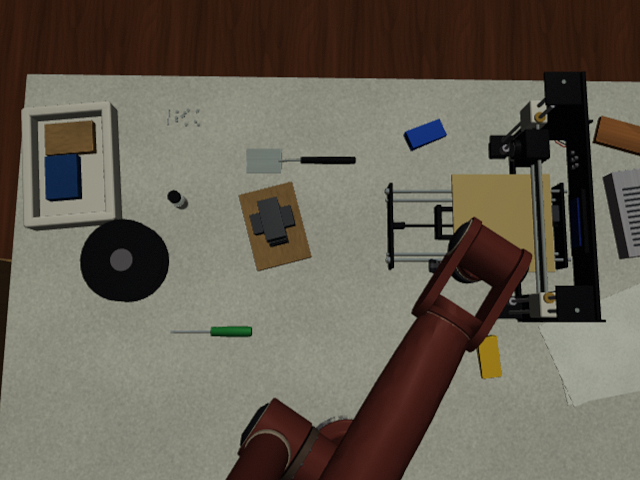

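The bed is empty and back at the rear (handle at 440,222). The pile stands square on the pad at (272,221), and everything else is where it was.

```bash
python3 -c "
from station import ctrl; print(ctrl.finish_job())"
```

```text
the job is handed in; nothing more can be done
None
```

I drew the bed out, piled all five wedges that were there on the middle of the pad (two crossed pairs and a single on top), pushed the empty bed back to its rear stop, and handed the job in at about 42 s; one wedge slid 8 mm while being placed, and I set it back.

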